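Switch on the bath heater under its guard

TASK

Switch on the bath heater: lift the red guard by its front edge with the back of a finger, push the toggle beneath it all the way over towards the guard's hinge while the guard is held up, then draw the finger out so that the guard drops fully shut. Work gently and grasp nothing; leave the blue-guarded pump switch as it is, guard down and toggle on, and do not shift or pick up anything standing on the bench.

Things in the scene. Friction and masses are not known exactly. Their poses are not given: they have to be found in the camera images.
- heater_box: the heater switch box, fixed to the bench: grey, 150 (x) x 130 (y) x 90 mm tall, with a red see-through guard on top. Origin: centre of its underside; x level, from the guard's front edge to its hinge (away from the robot, within 0.3 rad), z up. Hinge ears at x = 45, y = +-46 mm, 104 mm high; two 6 mm rest pins at x = -25, y = +-37 mm, 137 mm high, 68 mm free between them
- heater_guard (a joint): angle of the red guard: 0 shut, grows as its front edge rises, stop at 1.1 rad. A hood 84 mm wide, 45 mm tall, reaching 83 mm forward from its hinge, about 60 g, walls 3 mm, open at the front. Shut, the mouth under its front bar is 48 mm high (90 to 138 mm above the bench). No latch; a light spring and its weight drop it shut when nothing holds it (about 0.5 N at the bar)
- heater_hinge (a point): middle of the red guard's hinge axis (along the box's y), fixed at x = 45, y = 0, z = 98 mm in the box frame
- heater_lip (a point): middle of the freely turning red roller bar, 10 mm thick and 84 mm wide, along the guard's free front edge; moves with the guard; shut, it is at x = -38, y = 0, z = 143 mm in the box frame
- heater_toggle (a joint): angle of the heater toggle under the red guard: 0 = off (leaning 23 deg to the guard's open front), 0.8 = on (leaning 23 deg to the hinge), end stops at both, stays where it is left; about 1 N at the cap moves it. Pivot at x = 10, y = 0, z = 102 mm in the box frame
- heater_cap (a point): centre of the white ball, 14 mm across, at the end of the heater toggle, 28 mm from its pivot: at x = -1 mm (off) or +21 mm (on), z = 128 mm in the box frame
- pump_box: the pump switch box, fixed to the bench: grey, 150 (x) x 130 (y) x 90 mm tall, with a blue see-through guard on top. Origin: centre of its underside; x level, from the guard's front edge to its hinge (away from the robot, within 0.3 rad), z up. Hinge ears at x = 45, y = +-46 mm, 104 mm high; two 6 mm rest pins at x = -25, y = +-37 mm, 137 mm high, 68 mm free between them
- pump_guard (a joint): angle of the blue guard: 0 shut, grows as its front edge rises, stop at 1.1 rad. A hood 84 mm wide, 45 mm tall, reaching 83 mm forward from its hinge, about 60 g, walls 3 mm, open at the front. Shut, the mouth under its front bar is 48 mm high (90 to 138 mm above the bench). No latch; a light spring and its weight drop it shut when nothing holds it (about 0.5 N at the bar)
- pump_hinge (a point): middle of the blue guard's hinge axis (along the box's y), fixed at x = 45, y = 0, z = 98 mm in the box frame
- pump_lip (a point): middle of the freely turning blue roller bar, 10 mm thick and 84 mm wide, along the guard's free front edge; moves with the guard; shut, it is at x = -38, y = 0, z = 143 mm in the box frame
- pump_toggle (a joint): angle of the pump toggle under the blue guard: 0 = off (leaning 23 deg to the guard's open front), 0.8 = on (leaning 23 deg to the hinge), end stops at both, stays where it is left; about 1 N at the cap moves it. Pivot at x = 10, y = 0, z = 102 mm in the box frame
- pump_cap (a point): centre of the white ball, 14 mm across, at the end of the pump toggle, 28 mm from its pivot: at x = -1 mm (off) or +21 mm (on), z = 128 mm in the box frame
- amber_bottle_mid (a point): amber bottle with a white cap, 56 mm across, 130 mm tall, loose, to be left alone; this point at its centre, half-way up
- beaker_mid (a point): glass beaker, 70 mm across, 90 mm tall, loose, to be left alone; this point at its centre, half-way up
- weight_mid (a point): brass balance weight, 40 mm across, 50 mm tall, loose, to be left alone; this point at its centre, half-way up
- jar_mid (a point): white jar with a green lid, 60 mm across, 70 mm tall, loose, to be left alone; this point at its centre, half-way up
- driver_grip (a point): screwdriver lying down, 170 mm long, this point on its handle, loose, to be left alone
- tube_holder_mid (a point): steel ring lying flat, 90 mm across, 14 mm thick, loose, to be left alone; this point at its centre, half-way up

How it is judged:
On the way, in this order (a step that is already met when the one before it is completed fails the run):
1. the red guard is lifted while the heater toggle is still off (value of joint heater_guard above 0.2 rad and value of joint heater_toggle below 0.3 rad), for 0.1 s.
2. the heater toggle is pushed fully on with the guard held up (value of joint heater_toggle above 0.65 rad and value of joint heater_guard above 0.2 rad), for 0.1 s.
3. the red guard has dropped shut over the toggle (value of joint heater_toggle above 0.65 rad and value of joint heater_guard below 0.06 rad), for 0.2 s.
At the end, for the whole second after the job is handed in: heater toggle on (over 0.65 of 0.8 rad), red guard shut (under 0.06 rad), pump guard shut (under 0.06 rad) and pump toggle still on (over 0.6 rad), every loose thing within 20 mm of where it stood (all of step 3 and value of joint pump_guard below 0.06 rad and value of joint pump_toggle above 0.6 rad and not (distance of any of amber_bottle_mid, beaker_mid, weight_mid, jar_mid, driver_grip, tube_holder_mid from where it was at the start of the episode above 0.02 m)); the robot touches nothing.
It fails at once if the pump's blue guard is lifted (over 0.15 rad) or its toggle moved from on (under 0.6 rad) (value of joint pump_guard above 0.15 rad or value of joint pump_toggle below 0.6 rad).
It fails at once if the heater switch is gripped or pushed hard: the fingers load it with over 35 N (contact force between the fingers and heater_box above 35 N).
It fails at once if a loose thing on the bench is lifted, carried or pushed more than 20 mm (distance of any of amber_bottle_mid, beaker_mid, weight_mid, jar_mid, driver_grip, tube_holder_mid from where it was at the start of the episode above 0.02 m).
It also fails if it takes over 40 s, if anything falls off the work surface, if the arm or the gripper's body presses on something with over 40 N, if the wrist force passes 120 N, or if a joint passes its speed limit or range.

ROBOT

A 6-joint arm with a two-finger parallel gripper is mounted at the origin on the work surface. World frame = base frame: x ahead of the robot, y to its left, z up, the work surface at z = 0. Lengths are in m, angles in rad, forces in N, time in s.
With the tool pointing down it reaches from about 0.4 to 0.825 m from the base axis. Payload 7 kg.
Tool frame: the origin (TCP) lies at the centre of the arm's flange, where the gripper is bolted on; the fingertips stand 173 mm ahead of it and the grasp point (between the pads) lies 155 mm ahead of it; z points along the fingers, y is the line along which they close (so a half turn about z gives the same grasp; the last joint's range is limited). The gripper opens to 85 mm and grips with 20 to 120 N. Pads are 22 mm wide; open, the fingers measure 114 mm over their backs; the gripper's body (76 mm by 85 mm) begins 54 mm behind the grasp point. The pads swing forward as they close: fully open they stand 13 mm farther back than shut.
Start: joints at [1.628, 0.359, 0.012, 0, -1.224, -0.288], TCP at [0.154, 0.657, 0.405] pointing down, gripper open.
Joint ranges: [-3.07, 3.07], [-1.43, 2.12], [-1.02, 1.25], [-3.03, 1.67], [-3.05, -0], [-3.03, 3.03]. Speed limits (rad/s): [2.39, 2.39, 3.01, 3.14, 3.14, 3.14].

INTERFACE

Orientations are given as [roll, pitch, yaw] about the fixed x, y, z axes, in that order (R = Rz(yaw) Ry(pitch) Rx(roll)).
In Python, from cell import sense, grab_frame, calibration, hand_in, recognise, trace, place_of gives the robot as it stands. The module is installed in compiled form; this text tells all that it offers.
- The arm moves only by the shell command python3 -m inch 'ROWS' [FORCE]. ROWS is JSON, a list of rows, each an object of numbers: "ax", "ay", "az": the turn, a rotation vector about the world's x, y, z in degrees; "x", "y", "z": the shift along the world's x, y, z in cm; "jaw": the opening, from 0 (shut) to 1 (fully open). In form: [{"ax": .., "ay": .., "az": .., "x": .., "y": .., "z": .., "jaw": ..}, ...]. A call has 1 to 5 rows; each row shifts and turns the commanded pose from where the row before left it; what a row does not reach is not made up. A row lasts 1/8 s, in which the tool goes at most 62.5 mm and 10.7 degrees, less where a joint would pass 70% of its speed; a pose out of reach is approached as far as the arm can. A call with a gripper value outside its range is refused whole. The fingers move at their own pace and stop on an object; FORCE is the grip in N (left out, the last holds). Time passes only in rows, so rows that do not move let the fingers close. It gives the time, the measured TCP pose, the force, the opening and the grip force at its end, in the units of the state.
- sense(): the state, without advancing time (a new reading comes with each control period).
- grab_frame(name): name is "side" or "top"; returns the picture (420x560x3 uint8, red, green, blue); there is no depth.
- calibration(name): a dict with "vertical_fov" (degrees; the focal length in pixels is half the picture's height over the tangent of half this angle, whatever the lens; pixels are square), "cx", "cy" (the principal point, pixels), "position" and "rotation" of the camera in the world. Camera axes: x right, y down, z forward; pixel columns grow to the right and rows downward; lengths in m; the calibration is good to about 2 mm. A picture is of the moment at which its call begins. calibration takes no time and is no camera call.
- hand_in(): hands the job in; it is judged then, once.
Trained networks look in the newest picture that a camera, given by its name, has taken for a name from the list of things; names that differ only in an ending like _2 or _b are one class to them, and where a whole thing is asked for, a point or a joint stands for the part that bears it (a point fixed in the world has none). Each returns a list of dicts, best first, with "conf" (0 to 1); they miss things now and then, are a little off and sometimes report something else, mostly with a low value. They report only what shows in the picture. A call takes as long as a camera call.
- recognise(camera, query): "box" ([centre column, centre row, width, height] in pixels, round what is visible of it).
- trace(camera, query): "region" (420x560 bool, what is visible of it) and "box" ([centre column, centre row, width, height] in pixels, round what is visible of it).
- place_of(camera, query): "uv" ([column, row] in pixels: a listed point, or the origin of a listed thing).
The state is a dict: "time_s": time; "q": joint angles; "joint_velocities": joint speeds; "joint_torque": joint torques, N m; "position": TCP position; "eef_rot": TCP orientation; "ft_force": force on the tool from outside, world axes, zero at the start; "torque": the same for the moment, N m; "grip_width": opening from 0.0 (shut) to 1.0 (fully open); "finger_force": force on a finger pad.
Only numpy, scipy, OpenCV 4.12 (cv2) and the standard library are available. Lean on these libraries where they do the work, as an engineer would, in place of code of your own. Each camera call takes 0.05 s, during which the arm holds its last target. There are 200 camera calls.

## Working session

There is one attempt and no reset: what is moved stays moved. The work goes in short steps, Python scripts to look and compute and a shell command to move; the robot and the scene stay as the last step left them, time stands still between calls to the robot, and variables do not carry over. Pictures are saved under pics/ and viewed, at most 10 in all, crops included, and the job is handed in when it is done.

```bash
mkdir -p pics; cat > h.py <<'E'
import numpy as np, cv2
from cell import *
def ray(cam,uv):
    c=calibration(cam); f=210/np.tan(np.radians(c["vertical_fov"])/2)
    d=np.array([(uv[0]-c["cx"])/f,(uv[1]-c["cy"])/f,1.]); return np.array(c["position"]),np.array(c["rotation"])@d
def at_z(cam,uv,z):
    p,d=ray(cam,uv); return p+d*(z-p[2])/d[2]
def tri(a,b):
    (p,d),(q,e)=ray("side",a),ray("top",b)
    s=np.linalg.lstsq(np.c_[d,-e],q-p,rcond=None)[0]; A=p+s[0]*d;B=q+s[1]*e
    return (A+B)/2,np.linalg.norm(A-B)
E
python3 - <<'E'
from h import *
s=sense(); print({k:np.round(v,3) for k,v in s.items()})
ims=[]
for c in ("side","top"):
    im=grab_frame(c); cv2.imwrite(f"pics/{c}0.png",im[:,:,::-1]); k=calibration(c); print(c,{a:np.round(b,3) for a,b in k.items()})
Z=dict(heater_box=0,pump_box=0,heater_hinge=.098,heater_lip=.143,heater_cap=.128,pump_hinge=.098,pump_lip=.143,pump_cap=.128,amber_bottle_mid=.065,beaker_mid=.045,weight_mid=.025,jar_mid=.035,driver_grip=.012,tube_holder_mid=.007)
for n,z in Z.items():
    r={}
    for c in ("side","top"):
        L=place_of(c,n)
        if L: r[c]=L[0]["uv"]; print(n,c,np.round(L[0]["uv"],1),round(L[0]["conf"],2),np.round(at_z(c,L[0]["uv"],z),3))
    if len(r)==2: print("   tri",*[np.round(v,3) for v in tri(r["side"],r["top"])])
E
```

```text
{'time_s': np.float64(0.0), 'q': array([ 1.628,  0.359,  0.011, -0.   , -1.224, -0.288]), 'joint_velocities': array([-0.001, -0.001, -0.001, -0.001,  0.   , -0.001]), 'joint_torque': array([ 0.0000e+00, -5.8331e+01,  2.9342e+01,  6.9370e+00, -6.0000e-03,
       -0.0000e+00]), 'position': array([0.154, 0.657, 0.404]), 'eef_rot': array([ 3.14 , -0.   , -0.231]), 'ft_force': array([-0.403, -0.189, -0.703]), 'torque': array([-0.044,  0.006, -0.019]), 'finger_force': np.float64(0.0), 'grip_width': np.float64(1.0)}
side {'vertical_fov': np.float64(49.78), 'cx': np.float64(269.847), 'cy': np.float64(205.906), 'position': array([0.552, 0.81 , 0.661]), 'rotation': array([-2.153, -0.02 , -3.082])}
top {'vertical_fov': np.float64(43.668), 'cx': np.float64(274.892), 'cy': np.float64(205.48), 'position': array([0.337, 0.003, 1.486]), 'rotation': array([-2.964,  0.006, -1.595])}Traceback (most recent call last):
  File "<stdin>", line 11, in <module>
  File "h.py", line 7, in at_z
    p,d=ray(cam,uv); return p+d*(z-p[2])/d[2]
                                         ~^^^
IndexError: invalid index to scalar variable.
```

```bash
sed -i 's/^from cell import \*/from cell import *\nfrom scipy.spatial.transform import Rotation as Rn/; s/np.array(c\["rotation"\])@d/Rn.from_euler("xyz",c["rotation"]).as_matrix()@d/' h.py
python3 - <<'E'
from h import *
for c in ("side","top"):
    im=grab_frame(c); cv2.imwrite(f"pics/{c}0.png",im[:,:,::-1])
Z=dict(heater_box=0,pump_box=0,heater_hinge=.098,heater_lip=.143,heater_cap=.128,pump_hinge=.098,pump_lip=.143,pump_cap=.128,amber_bottle_mid=.065,beaker_mid=.045,weight_mid=.025,jar_mid=.035,driver_grip=.012,tube_holder_mid=.007)
for n,z in Z.items():
    r={}
    for c in ("side","top"):
        L=place_of(c,n)
        if L: r[c]=L[0]["uv"]; print(n,c,np.round(L[0]["uv"],1),round(L[0]["conf"],2),np.round(at_z(c,L[0]["uv"],z),3))
    if len(r)==2: print("   tri",*[np.round(v,3) for v in tri(r["side"],r["top"])])
E
```

```text
heater_box side [280.1 210.6] 0.67 [ 0.57  -0.174  0.   ]
heater_box top [335.3 215.7] 0.76 [ 0.569 -0.167  0.   ]
   tri [ 0.569 -0.166  0.005] 0.002
pump_box side [254.3 309.4] 0.94 [0.607 0.179 0.   ]
pump_box top [217.3 206.1] 0.89 [0.606 0.172 0.   ]
   tri [ 0.607  0.173 -0.007] 0.001
heater_hinge side [265.8 181.6] 0.78 [ 0.608 -0.153  0.098]
heater_hinge top [333.4 191.3] 0.89 [ 0.621 -0.153  0.098]
   tri [ 0.614 -0.152  0.1  ] 0.013
heater_lip side [297.1 165.8] 0.67 [ 0.533 -0.158  0.143]
heater_lip top [345.6 223.8] 0.59 [ 0.525 -0.176  0.143]
   tri [ 0.53  -0.178  0.132] 0.006
heater_cap side [280.7 212.1] 0.24 [0.565 0.022 0.128]
heater_cap top [215.7 149. ] 0.56 [0.738 0.161 0.128]
   tri [0.63  0.156 0.246] 0.142
pump_hinge side [232.7 267.2] 0.77 [0.648 0.169 0.098]
pump_hinge top [215.6 183.6] 0.77 [0.65  0.165 0.098]
   tri [0.65  0.165 0.095] 0.002
pump_lip side [275.9 256.4] 0.63 [0.568 0.185 0.143]
pump_lip top [205.1 207.6] 0.61 [0.577 0.187 0.143]
   tri [0.572 0.187 0.146] 0.008
pump_cap side [185.9 242.6] 0.54 [0.741 0.141 0.128]
pump_cap top [418.6 204.4] 
[... 258 characters left out ...]
 -0.41   0.045]
beaker_mid top [419.2 203.4] 0.89 [ 0.591 -0.397  0.045]
   tri [ 0.59  -0.395  0.053] 0.0
weight_mid side [350.9 247.2] 0.78 [ 0.404 -0.003  0.025]
weight_mid top [281.  273.5] 0.68 [ 0.407 -0.006  0.025]
   tri [ 0.405 -0.006  0.023] 0.004
jar_mid side [189.2 244.5] 0.74 [0.765 0.03  0.035]
jar_mid top [267.4 146. ] 0.88 [0.771 0.023 0.035]
   tri [0.769 0.023 0.03 ] 0.006
driver_grip side [356.  188.8] 0.51 [ 0.363 -0.284  0.012]
driver_grip top [372.  290.6] 0.67 [ 0.355 -0.258  0.012]
   tri [ 0.361 -0.256  0.027] 0.013
tube_holder_mid side [163.6 303.1] 0.93 [0.786 0.183 0.007]
tube_holder_mid top [216.1 148.3] 0.62 [0.776 0.174 0.007]
   tri [ 0.784  0.175 -0.002] 0.01
```

View pics/side0.png

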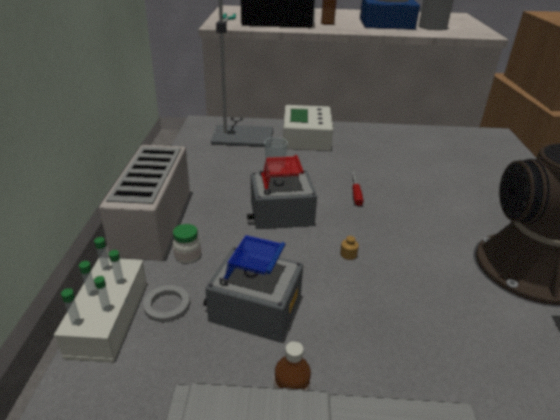

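View pics/top0.png

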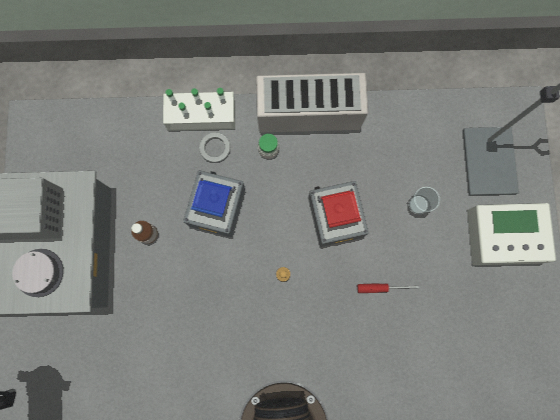

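The side view shows the heater box near (283,195) and the pump box near (255,290). Seen from the top, the red guard is at (340,209), shut, with the hinge towards the top of the picture. The cap points found were false, so I won't use them. Next I'll refine the box yaw from the guard's outline.

```bash
python3 - <<'E'
from h import *
from scipy.optimize import minimize
im=grab_frame("top"); cv2.imwrite("pics/crop1.png",cv2.resize(im[165:260,290:390],None,fx=6,fy=6,interpolation=cv2.INTER_CUBIC)[:,:,::-1])
I=im.astype(int); m=((I[...,0]>I[...,1]*1.5+20)&(I[...,0]>I[...,2]*1.5+20)).astype(np.uint8)
m[:, :300]=0;m[:,385:]=0;m[:165]=0;m[255:]=0
c=max(cv2.findContours(m,0,2)[0],key=cv2.contourArea)
for (cnt,z,nm) in [(c,.143,"red")]:
    P=np.array([at_z("top",p,z)[:2] for p in cnt[:,0].astype(float)],np.float32)
    print(nm,cv2.minAreaRect(P))
for q in("heater_box",):
    for t in trace("top",q)[:2]:
        r=t["region"].astype(np.uint8); cc=max(cv2.findContours(r,0,2)[0],key=cv2.contourArea)
        P=np.array([at_z("top",p,.09)[:2] for p in cc[:,0].astype(float)],np.float32); print(q,t["conf"],cv2.minAreaRect(P))
        P=np.array([at_z("top",p,.09)[:2] for p in cv2.boxPoints(cv2.minAreaRect(cc))]); print(P.round(3))
for n,z in dict(heater_box=0,heater_hinge=.098,heater_lip=.143).items():
    for L in place_of("top",n)[:1]: print(n,np.round(at_z("top",L["uv"],z),4),L["conf"])
E
```

```text
red ((0.5658913254737854, -0.164980947971344), (0.08392949402332306, 0.08512859791517258), 11.522427558898926)
heater_box 0.57 ((0.5651816129684448, -0.16037648916244507), (0.16341754794120789, 0.1373935043811798), 10.858216285705566)
[[ 0.632 -0.078]
 [ 0.661 -0.215]
 [ 0.498 -0.243]
 [ 0.471 -0.109]]
heater_box [ 0.5703 -0.1594  0.    ] 0.58
heater_hinge [ 0.6182 -0.162   0.098 ] 0.71
heater_lip [ 0.5222 -0.1755  0.143 ] 0.91
```

View pics/crop1.png

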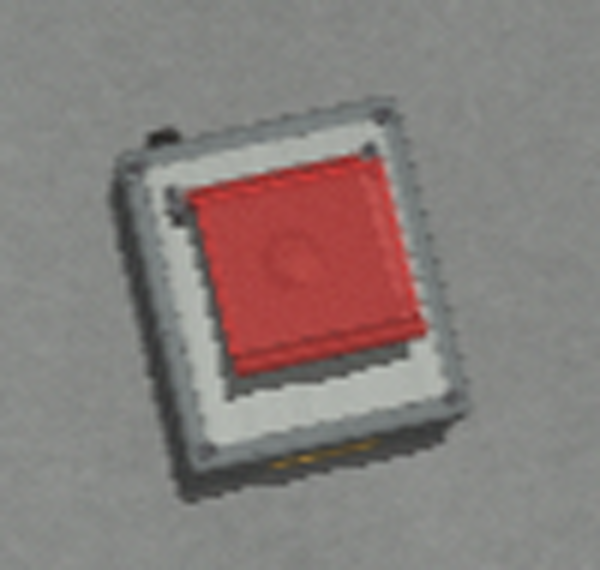

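```bash
python3 - <<'E'
from h import *
P=np.array([at_z("top",np.array(p)/6+[289.6,164.6],.09)[:2] for p in [(118,152),(395,103),(464,408),(196,464)]])
print(P.round(4),P.mean(0).round(4)); 
for a,b in((3,0),(2,1)): d=P[b]-P[a]; print("yaw",np.arctan2(d[1],d[0]),np.linalg.norm(d))
for a,b in((1,0),(2,3)): d=P[b]-P[a]; print("yaw",np.arctan2(-d[0],d[1]),np.linalg.norm(d))
P=np.array([at_z("top",np.array(p)/6+[289.6,164.6],.143)[:2] for p in [(232,352),(421,315),(238,376),(425,335)]]) # bar
print(P.round(4))
E
```

```text
[[ 0.6278 -0.0887]
 [ 0.6473 -0.2152]
 [ 0.5073 -0.2389]
 [ 0.4851 -0.1184]] [ 0.5669 -0.1653]
yaw 0.20498596433182567 0.145667714872438
yaw 0.1671983151586509 0.1420192060900866
yaw 0.15318444976910073 0.12799647525442182
yaw 0.18149227513595545 0.12249328985472108
[[ 0.5275 -0.1312]
 [ 0.5416 -0.2134]
 [ 0.517  -0.1334]
 [ 0.5328 -0.2146]]
```

```bash
python3 -m inch '[{"x":4.4,"y":-4.4,"az":3,"jaw":0},{"x":4.4,"y":-4.4,"az":3,"jaw":0},{"x":4.4,"y":-4.4,"az":3,"jaw":0},{"x":4.4,"y":-4.4,"az":3,"jaw":0},{"x":4.4,"y":-4.4,"az":3,"jaw":0}]' 20
python3 -m inch '[{"x":4.4,"y":-4.4,"az":3},{"x":4.4,"y":-4.4,"az":3},{"x":4.4,"y":-4.4,"az":3},{"x":-1.6,"y":-5.6},{"x":-1.6,"y":-5.6}]'
python3 -m inch '[{"x":-1.6,"y":-5.6},{"x":-1.6,"y":-5.6},{"x":-1.6,"y":-5.6},{"x":-1.6,"y":-5.6},{"x":-1.6,"y":-5.6}]'
python3 -c "
from cell import *;s=sense();print(s['q'],s['position'],s['eef_rot'])"
```

```text
[ 1.62807235e+00  3.58602533e-01  1.19140790e-02  1.62067114e-05
 -1.22410342e+00 -2.88118308e-01] [0.15444202 0.65707881 0.40470967] [-3.14158405e+00 -1.33476646e-05 -2.30836781e-01]invalid input at $[0]: expected keys ax, ay, az, x, y, z, jaw
invalid input at $[0]: expected keys ax, ay, az, x, y, z, jaw
invalid input at $[0]: expected keys ax, ay, az, x, y, z, jaw
```

All the keys are needed in every row.

```bash
python3 -m inch '[{"ax":0,"ay":0,"az":3,"x":4.4,"y":-4.4,"z":0,"jaw":0},{"ax":0,"ay":0,"az":3,"x":4.4,"y":-4.4,"z":0,"jaw":0},{"ax":0,"ay":0,"az":3,"x":4.4,"y":-4.4,"z":0,"jaw":0},{"ax":0,"ay":0,"az":3,"x":4.4,"y":-4.4,"z":0,"jaw":0},{"ax":0,"ay":0,"az":3,"x":4.4,"y":-4.4,"z":0,"jaw":0}]' 20
python3 -m inch '[{"ax":0,"ay":0,"az":3,"x":4.4,"y":-4.4,"z":0,"jaw":0},{"ax":0,"ay":0,"az":3,"x":4.4,"y":-4.4,"z":0,"jaw":0},{"ax":0,"ay":0,"az":3,"x":4.4,"y":-4.4,"z":0,"jaw":0},{"ax":0,"ay":0,"az":0,"x":-1.6,"y":-5.6,"z":0,"jaw":0},{"ax":0,"ay":0,"az":0,"x":-1.6,"y":-5.6,"z":0,"jaw":0}]'
python3 -m inch '[{"ax":0,"ay":0,"az":0,"x":-1.6,"y":-5.6,"z":0,"jaw":0},{"ax":0,"ay":0,"az":0,"x":-1.6,"y":-5.6,"z":0,"jaw":0},{"ax":0,"ay":0,"az":0,"x":-1.6,"y":-5.6,"z":0,"jaw":0},{"ax":0,"ay":0,"az":0,"x":-1.6,"y":-5.6,"z":0,"jaw":0},{"ax":0,"ay":0,"az":0,"x":-1.6,"y":-5.6,"z":0,"jaw":0}]'
python3 -c "
from cell import *;s=sense();print(s['q'],s['position'],s['eef_rot'])"
```

```text
time_s: 2.52
position: [0.3755, 0.4355, 0.4051]
eef_rot: [-3.141, -0.0, 0.033]
ft_force: [1.2, 0.6, -0.2]
grip_width: 0.005
finger_force: 0.0
time_s: 3.15
position: [0.4745, 0.1912, 0.4042]
eef_rot: [3.141, 0.001, 0.187]
ft_force: [1.3, -1.3, -0.5]
grip_width: -0.001
finger_force: 0.0
time_s: 3.78
position: [0.3934, -0.0885, 0.4052]
eef_rot: [3.142, -0.002, 0.189]
ft_force: [1.9, 0.2, 0.4]
grip_width: 0.002
finger_force: 0.0
[ 2.74546844e-01 -1.13023883e-01 -5.38750965e-01  1.74117386e-04
 -1.14350677e+00  1.48505435e+00] [ 0.39341779 -0.08848583  0.40523326] [ 3.14156847e+00 -1.57031176e-03  1.88876916e-01]
```

```bash
python3 -m inch '[{"ax":1.67,"ay":-8.84,"az":0,"x":-0.6,"y":-2.3,"z":-0.8,"jaw":0},{"ax":1.67,"ay":-8.84,"az":0,"x":-0.6,"y":-2.3,"z":-0.8,"jaw":0},{"ax":1.67,"ay":-8.84,"az":0,"x":-0.6,"y":-2.3,"z":-0.8,"jaw":0},{"ax":1.67,"ay":-8.84,"az":0,"x":-0.6,"y":-2.3,"z":-0.8,"jaw":0},{"ax":1.67,"ay":-8.84,"az":0,"x":-0.6,"y":-2.3,"z":-0.8,"jaw":0}]'
cat >> h.py <<'E'
O=np.array([.567,-.165,0]); PSI=.187
def st():
    s=sense(); R=Rn.from_euler("xyz",s["eef_rot"]).as_matrix(); B=Rn.from_euler("z",PSI).as_matrix()
    T=s["position"]+.173*R[:,2]
    print("t",s["time_s"],"tip box mm",(B.T@(T-O)*1000).round(1),"d",(B.T@R[:,2]).round(3),"y",(B.T@R[:,1]).round(3),"q",np.round(s["q"],2),"F",np.round(s["ft_force"],1))
E
python3 -c "
from h import *;st();print(sense()['position'])"
```

```text
time_s: 4.4
position: [0.3627, -0.1928, 0.3655]
eef_rot: [-3.13, -0.708, 0.183]
ft_force: [-1.5, -0.6, -0.7]
grip_width: -0.001
finger_force: 0.0
t 4.4 tip box mm [-93.4  12.2 234.1] d [ 0.651  0.009 -0.759] y [ 0.003 -1.    -0.009] q [-0.2  -0.19 -0.6  -0.51 -0.55  2.32] F [-1.5 -0.6 -0.7]
[ 0.36270304 -0.19283353  0.36546718]
```

```bash
python3 -m inch '[{"ax":0,"ay":0,"az":0,"x":0,"y":0,"z":-3,"jaw":0},{"ax":0,"ay":0,"az":0,"x":0,"y":0,"z":-2,"jaw":0},{"ax":0,"ay":0,"az":0,"x":0,"y":0,"z":0,"jaw":0}]'
python3 - <<'E'
from h import *
st()
for c in("side","top"):
    im=grab_frame(c); cv2.imwrite(f"pics/{c}2.png",im[:,:,::-1])
im=cv2.imread("pics/side2.png"); cv2.imwrite("pics/side2c.png",cv2.resize(im[90:240,200:380],None,fx=4,fy=4,interpolation=2))
E
```

```text
time_s: 4.78
position: [0.3633, -0.193, 0.3145]
eef_rot: [-3.126, -0.702, 0.179]
ft_force: [-0.9, 0.3, -0.4]
grip_width: -0.003
finger_force: 0.0
t 4.775 tip box mm [-93.7  12.1 182.4] d [ 0.645  0.01  -0.764] y [ 0.002 -1.    -0.012] q [-0.25 -0.1  -0.62 -0.65 -0.49  2.5 ] F [-0.9  0.3 -0.4]
```

View pics/side2c.png

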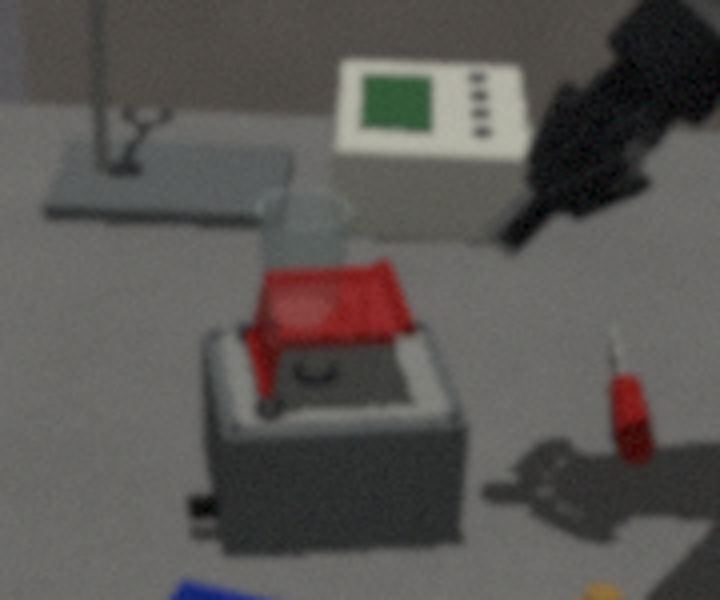

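The gripper is in front of the red guard, with its tip at crop (510,245). The guard is still shut, and the narrow finger section is about 40 mm long. Next I'll align it sideways, then insert.

```bash
python3 -m inch '[{"ax":0,"ay":0,"az":0,"x":0.4,"y":-1.16,"z":-1.8,"jaw":0},{"ax":0,"ay":0,"az":0,"x":0,"y":0,"z":0,"jaw":0},{"ax":0,"ay":0,"az":0,"x":1.0,"y":0.2,"z":-1.2,"jaw":0},{"ax":0,"ay":0,"az":0,"x":1.0,"y":0.2,"z":-1.2,"jaw":0},{"ax":0,"ay":0,"az":0,"x":0,"y":0,"z":0,"jaw":0}]'
python3 -c "
from h import *;st()"
```

```text
time_s: 5.5
position: [0.3882, -0.1998, 0.2729]
eef_rot: [-3.127, -0.703, 0.182]
ft_force: [-0.2, -0.7, 0.6]
grip_width: 0.004
finger_force: 0.0
t 5.5 tip box mm [-70.3   1.  140.9] d [ 0.646  0.011 -0.763] y [ 0.004 -1.    -0.011] q [-0.31  0.02 -0.58 -0.8  -0.46  2.7 ] F [-0.2 -0.7  0.6]
```

Joint 6 (2.70) is creeping towards its limit of 3.03. A half turn about the tool axis gives the same finger shape with room to spare.

```bash
python3 -m inch '[{"ax":6.33,"ay":1.31,"az":-7.63,"x":0,"y":0,"z":0,"jaw":0},{"ax":6.33,"ay":1.31,"az":-7.63,"x":0,"y":0,"z":0,"jaw":0},{"ax":6.33,"ay":1.31,"az":-7.63,"x":0,"y":0,"z":0,"jaw":0},{"ax":6.33,"ay":1.31,"az":-7.63,"x":0,"y":0,"z":0,"jaw":0},{"ax":6.33,"ay":1.31,"az":-7.63,"x":0,"y":0,"z":0,"jaw":0}]'
python3 -c "
from h import *;st()"
```

```text
time_s: 6.12
position: [0.3877, -0.2, 0.2741]
eef_rot: [-2.558, -0.418, -0.818]
ft_force: [0.4, 0.3, 0.5]
grip_width: -0.001
finger_force: 0.0
t 6.125 tip box mm [-70.9   0.6 142.1] d [ 0.647  0.01  -0.763] y [-0.585 -0.636 -0.504] q [-0.31  0.02 -0.58 -0.79 -0.46  1.82] F [0.4 0.3 0.5]
```

```bash
python3 -m inch '[{"ax":6.33,"ay":1.31,"az":-7.63,"x":0,"y":0,"z":0,"jaw":0},{"ax":6.33,"ay":1.31,"az":-7.63,"x":0,"y":0,"z":0,"jaw":0},{"ax":6.33,"ay":1.31,"az":-7.63,"x":0,"y":0,"z":0,"jaw":0},{"ax":6.33,"ay":1.31,"az":-7.63,"x":0,"y":0,"z":0,"jaw":0},{"ax":6.33,"ay":1.31,"az":-7.63,"x":0,"y":0,"z":0,"jaw":0}]'
python3 -m inch '[{"ax":6.33,"ay":1.31,"az":-7.63,"x":0,"y":0,"z":0,"jaw":0},{"ax":6.33,"ay":1.31,"az":-7.63,"x":0,"y":0,"z":0,"jaw":0},{"ax":6.33,"ay":1.31,"az":-7.63,"x":0,"y":0,"z":0,"jaw":0},{"ax":6.33,"ay":1.31,"az":-7.63,"x":0,"y":0,"z":0,"jaw":0},{"ax":6.33,"ay":1.31,"az":-7.63,"x":0,"y":0,"z":0,"jaw":0}]'
python3 -m inch '[{"ax":6.33,"ay":1.31,"az":-7.63,"x":0,"y":0,"z":0,"jaw":0},{"ax":6.33,"ay":1.31,"az":-7.63,"x":0,"y":0,"z":0,"jaw":0},{"ax":6.33,"ay":1.31,"az":-7.63,"x":0,"y":0,"z":0,"jaw":0},{"ax":0,"ay":0,"az":0,"x":0,"y":0,"z":0,"jaw":0}]'
python3 -c "
from h import *;st()"
```

```text
time_s: 6.75
position: [0.3877, -0.2001, 0.2741]
eef_rot: [-2.449, 0.126, -1.518]
ft_force: [0.3, 0.3, -0.1]
grip_width: 0.004
finger_force: 0.0
time_s: 7.38
position: [0.3877, -0.2001, 0.2741]
eef_rot: [-2.756, 0.602, -2.315]
ft_force: [0.6, -0.1, 0.8]
grip_width: 0.001
finger_force: 0.0
time_s: 7.88
position: [0.3877, -0.2001, 0.274]
eef_rot: [3.128, 0.702, -2.958]
ft_force: [0.5, 0.9, 0.0]
grip_width: -0.009
finger_force: 0.0
t 7.875 tip box mm [-70.9   1.  142. ] d [ 0.646  0.012 -0.763] y [-0.006  1.     0.011] q [-0.31  0.02 -0.58 -0.79 -0.47 -0.44] F [0.5 0.9 0. ]
```

```bash
python3 -m inch '[{"ax":0,"ay":0,"az":0,"x":0.9,"y":0.1,"z":-1.2,"jaw":0},{"ax":0,"ay":0,"az":0,"x":0.9,"y":0.1,"z":-1.2,"jaw":0},{"ax":0,"ay":0,"az":0,"x":0.8,"y":0.2,"z":-1.0,"jaw":0},{"ax":0,"ay":0,"az":0,"x":0,"y":0,"z":0,"jaw":0}]'
python3 - <<'E'
from h import *
st()
im=grab_frame("side")[:,:,::-1]; cv2.imwrite("pics/side3c.png",cv2.resize(im[120:240,210:360],None,fx=5,fy=5,interpolation=2))
E
```

```text
time_s: 8.38
position: [0.4139, -0.1962, 0.2388]
eef_rot: [3.126, 0.701, -2.958]
ft_force: [0.2, 0.7, 0.1]
grip_width: -0.0
finger_force: 0.0
t 8.375 tip box mm [-4.470e+01  1.000e-01  1.066e+02] d [ 0.645  0.013 -0.764] y [-0.006  1.     0.012] q [-0.33  0.12 -0.55 -0.9  -0.43 -0.31] F [0.2 0.7 0.1]
```

View pics/side3c.png

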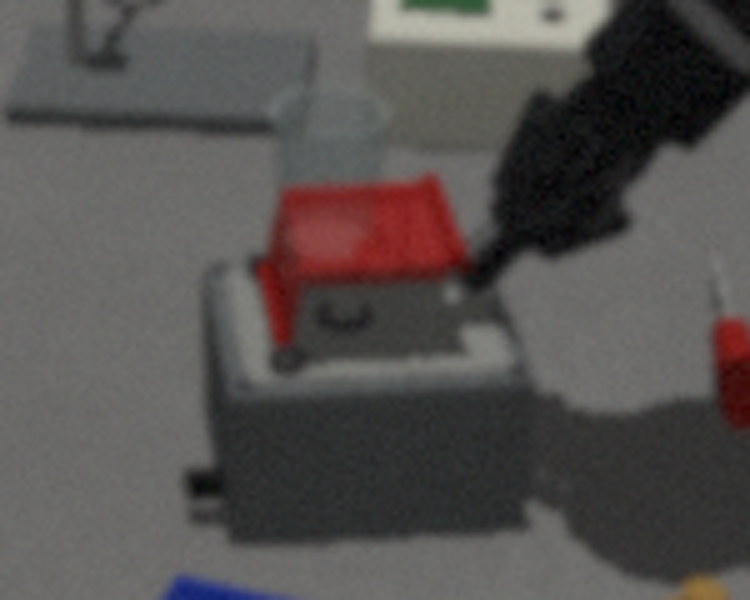

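```bash
cat >> h.py <<'E'
def proj(cam,p):
    c=calibration(cam); f=210/np.tan(np.radians(c["vertical_fov"])/2)
    v=Rn.from_euler("xyz",c["rotation"]).as_matrix().T@(np.array(p)-c["position"]); return np.array([c["cx"]+f*v[0]/v[2],c["cy"]+f*v[1]/v[2]])
def bx(*p): return O+Rn.from_euler("z",PSI).as_matrix()@(np.array(p)/1000)
E
python3 - <<'E'
from h import *
for n,p in dict(tip=(-45,0,107),tiplow=(-53,0,100),lipmid=(-38,0,143),lipL=(-38,42,143),lipR=(-38,-42,143),corner=(-75,65,90),cornerR=(-75,-65,90),cornerH=(75,65,90),pinL=(-25,37,137),ear=(45,46,104)).items(): print(n,((proj("side",bx(*p))-[210,120])*5).round())
E
```

```text
tip [453. 280.]
tiplow [468. 291.]
lipmid [443. 216.]
lipL [459. 258.]
lipR [428. 177.]
corner [537. 375.]
cornerR [484. 244.]
cornerH [225. 391.]
pinL [429. 265.]
ear [284. 342.]
```

```bash
python3 -m inch '[{"ax":0,"ay":0,"az":0,"x":0.3,"y":0.05,"z":0.9,"jaw":0},{"ax":0,"ay":0,"az":0,"x":0.4,"y":0.1,"z":0.9,"jaw":0},{"ax":0,"ay":0,"az":0,"x":0.6,"y":0.1,"z":0.8,"jaw":0},{"ax":0,"ay":0,"az":0,"x":0.7,"y":0.12,"z":0.8,"jaw":0},{"ax":0,"ay":0,"az":0,"x":0,"y":0,"z":0,"jaw":0}]'
python3 - <<'E'
from h import *
st()
im=grab_frame("side")[:,:,::-1]; cv2.imwrite("pics/side4c.png",cv2.resize(im[120:240,210:360],None,fx=5,fy=5,interpolation=2))
E
```

```text
time_s: 9.05
position: [0.4338, -0.1923, 0.2744]
eef_rot: [3.128, 0.703, -2.957]
ft_force: [0.0, -0.2, -0.2]
grip_width: -0.001
finger_force: 0.2
t 9.05 tip box mm [-24.1  -0.  142.4] d [ 0.647  0.012 -0.763] y [-0.006  1.     0.01 ] q [-0.24  0.07 -0.53 -0.76 -0.42 -0.53] F [ 0.  -0.2 -0.2]
```

View pics/side4c.png

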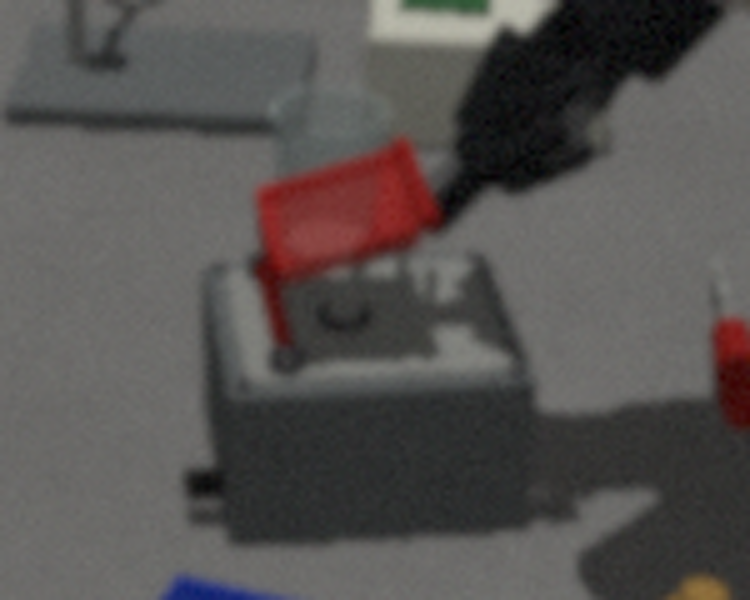

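The guard is up by about 0.27 rad, resting on the finger: its bar is at crop (405,145) to (430,215), and nothing is touching the cap yet. Now I'll push the toggle.

```bash
python3 -m inch '[{"ax":0,"ay":0,"az":0,"x":1.0,"y":0.19,"z":-0.4,"jaw":0},{"ax":0,"ay":0,"az":0,"x":0.9,"y":0.17,"z":-0.3,"jaw":0},{"ax":0,"ay":0,"az":0,"x":0.9,"y":0.17,"z":-0.1,"jaw":0},{"ax":0,"ay":0,"az":0,"x":0.8,"y":0.15,"z":0,"jaw":0},{"ax":0,"ay":0,"az":0,"x":0,"y":0,"z":0,"jaw":0}]'
python3 -c "
from h import *;st()"
python3 -m inch '[{"ax":0,"ay":0,"az":0,"x":0.2,"y":0.04,"z":0,"jaw":0},{"ax":0,"ay":0,"az":0,"x":0,"y":0,"z":0,"jaw":0}]'
python3 - <<'E'
from h import *
st()
im=grab_frame("side")[:,:,::-1]; cv2.imwrite("pics/side5c.png",cv2.resize(im[120:240,210:360],None,fx=5,fy=5,interpolation=2))
E
```

```text
time_s: 9.72
position: [0.4713, -0.1858, 0.2661]
eef_rot: [3.128, 0.704, -2.959]
ft_force: [-1.0, -0.1, 1.7]
grip_width: 0.008
finger_force: 1.0
t 9.725 tip box mm [ 14.   -0.7 134.2] d [ 0.647  0.011 -0.762] y [-0.005  1.     0.011] q [-0.2   0.13 -0.49 -0.75 -0.38 -0.56] F [-1.  -0.1  1.7]
time_s: 9.98
position: [0.4718, -0.1854, 0.2652]
eef_rot: [3.126, 0.701, -2.96]
ft_force: [-0.5, -0.8, 1.3]
grip_width: 0.004
finger_force: 0.8
t 9.975 tip box mm [ 14.3  -0.3 133.1] d [ 0.645  0.012 -0.764] y [-0.005  1.     0.012] q [-0.2   0.13 -0.49 -0.75 -0.38 -0.56] F [-0.5 -0.8  1.3]
```

View pics/side5c.png

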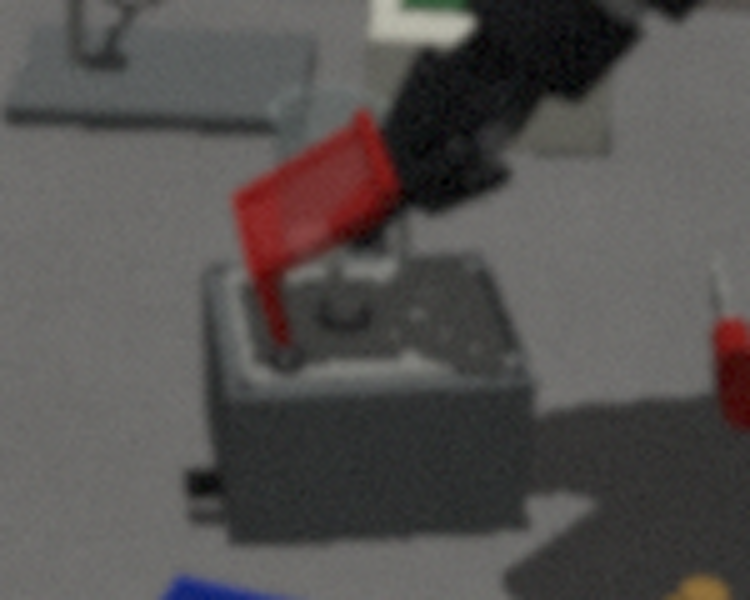

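The guard is at about 0.5 rad and the finger is under it; the cap is hidden. I'll feel for the end stop in small steps.

```bash
for i in 1; do python3 -m inch '[{"ax":0,"ay":0,"az":0,"x":0.3,"y":0.06,"z":0,"jaw":0},{"ax":0,"ay":0,"az":0,"x":0,"y":0,"z":0,"jaw":0}]'; python3 -c "
from h import *;st()"; done
python3 -m inch '[{"ax":0,"ay":0,"az":0,"x":0.2,"y":0.04,"z":0,"jaw":0},{"ax":0,"ay":0,"az":0,"x":0,"y":0,"z":0,"jaw":0}]'; python3 -c "
from h import *;st()"
```

```text
time_s: 10.28
position: [0.474, -0.1848, 0.2648]
eef_rot: [3.125, 0.7, -2.96]
ft_force: [-4.0, -2.1, 2.6]
grip_width: -0.001
finger_force: 2.3
t 10.275 tip box mm [ 16.4   0.  132.5] d [ 0.644  0.013 -0.765] y [-0.005  1.     0.013] q [-0.19  0.14 -0.49 -0.74 -0.38 -0.57] F [-4.  -2.1  2.6]
time_s: 10.52
position: [0.4747, -0.1847, 0.2647]
eef_rot: [3.125, 0.699, -2.96]
ft_force: [-15.1, -4.2, 9.8]
grip_width: 0.002
finger_force: 8.7
t 10.525 tip box mm [1.690e+01 1.000e-01 1.322e+02] d [ 0.643  0.013 -0.766] y [-0.005  1.     0.013] q [-0.19  0.14 -0.49 -0.74 -0.38 -0.58] F [-15.1  -4.2   9.8]
```

The end stop was felt at the predicted place: 15 N with the tip at x = 17 mm. Withdrawing now along the reversed path.

```bash
python3 -m inch '[{"ax":0,"ay":0,"az":0,"x":-0.9,"y":-0.17,"z":0.2,"jaw":0},{"ax":0,"ay":0,"az":0,"x":-1.1,"y":-0.21,"z":0.2,"jaw":0},{"ax":0,"ay":0,"az":0,"x":-1.1,"y":-0.21,"z":0.1,"jaw":0},{"ax":0,"ay":0,"az":0,"x":-1.1,"y":-0.21,"z":0,"jaw":0},{"ax":0,"ay":0,"az":0,"x":-0.6,"y":-0.11,"z":-0.9,"jaw":0}]'
python3 -m inch '[{"ax":0,"ay":0,"az":0,"x":-0.6,"y":-0.11,"z":-0.9,"jaw":0},{"ax":0,"ay":0,"az":0,"x":-0.9,"y":-0.17,"z":-0.9,"jaw":0},{"ax":0,"ay":0,"az":0,"x":0,"y":0,"z":0,"jaw":0}]'
python3 -c "
from h import *;st()"
```

```text
time_s: 11.15
position: [0.4279, -0.1935, 0.262]
eef_rot: [3.127, 0.703, -2.959]
ft_force: [0.3, -0.8, -0.8]
grip_width: -0.0
finger_force: 0.2
time_s: 11.52
position: [0.413, -0.1966, 0.2431]
eef_rot: [3.125, 0.701, -2.962]
ft_force: [-0.6, -0.8, -0.1]
grip_width: 0.003
finger_force: 0.0
t 11.525 tip box mm [-45.6  -0.4 110.9] d [ 0.645  0.012 -0.764] y [-0.003  1.     0.013] q [-0.32  0.11 -0.55 -0.89 -0.43 -0.33] F [-0.6 -0.8 -0.1]
```

```bash
python3 -m inch '[{"ax":0,"ay":0,"az":0,"x":-1.3,"y":-0.25,"z":1.5,"jaw":0},{"ax":0,"ay":0,"az":0,"x":-2.0,"y":-0.4,"z":2.4,"jaw":0},{"ax":0,"ay":0,"az":0,"x":-2.5,"y":-0.5,"z":4,"jaw":0},{"ax":0,"ay":0,"az":0,"x":0,"y":0,"z":4,"jaw":0},{"ax":0,"ay":0,"az":0,"x":0,"y":0,"z":0,"jaw":0}]'
python3 - <<'E'
from h import *
st()
a=cv2.resize(grab_frame("side")[120:320,190:350],None,fx=2.9,fy=2.9,interpolation=2); b=cv2.resize(grab_frame("top")[165:260,290:390],(390,371),interpolation=2)
c=np.zeros((580,800,3),np.uint8); w=min(a.shape[1],800-335); c[:a.shape[0],:w][:580]=a[:580,:w]; c[:318,465:]=cv2.resize(b,(335,318))
cv2.imwrite("pics/fin.png",c[:,:,::-1])
E
```

```text
time_s: 12.15
position: [0.3561, -0.2079, 0.3666]
eef_rot: [3.132, 0.708, -2.955]
ft_force: [-0.0, 1.0, -1.2]
grip_width: -0.001
finger_force: 0.0
t 12.15 tip box mm [-102.6   -1.4  235.2] d [ 0.651  0.009 -0.759] y [-0.005  1.     0.007] q [-0.28 -0.17 -0.57 -0.56 -0.6  -0.73] F [-0.   1.  -1.2]
```

View pics/fin.png

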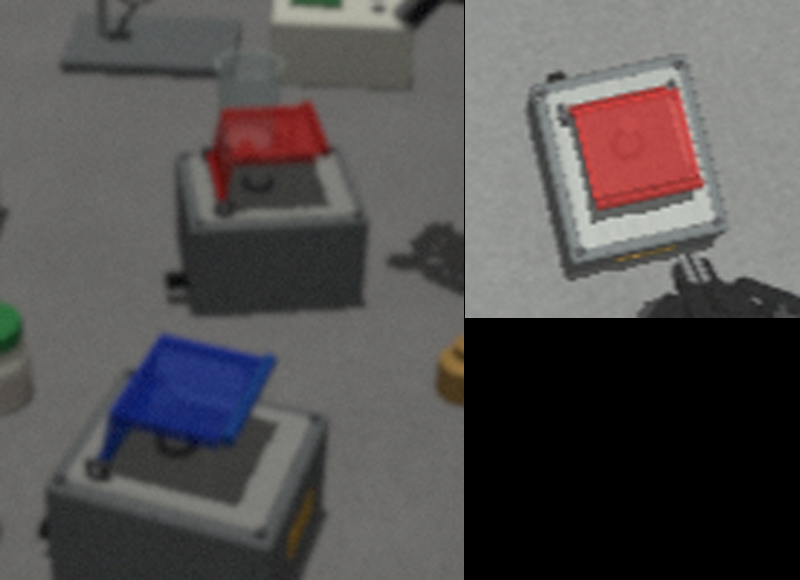

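The red guard is shut again (side view around (270,135)), the pump switch is unchanged, and the gripper is clear.

```bash
python3 -c "
from cell import *;print(hand_in())"
```

```text
the job is handed in; nothing more can be done
None
```

I lifted the red guard, pushed the heater toggle to its end stop (felt at the predicted place, not seen because the cap was hidden) and let the guard drop shut; the pump switch was not touched, and the job was handed in at about 12 s, though no verdict came back.

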